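Turn the face-down picture over and stand it on the display easel

ROBOT

A 6-joint arm with a two-finger parallel gripper is mounted at the origin on the work surface. World frame = base frame: x ahead of the robot, y to its left, z up, the work surface at z = 0. Lengths are in mm, angles in degrees, forces in N, time in s.
With the tool pointing down it reaches from about 350 to 850 mm from the base axis. Payload 8.1 kg.
Tool frame: the origin (TCP) lies midway between the tips of the shut fingers; the grasp point (between the pads) lies 19 mm behind it; z points along the fingers, y is the line along which they close (so a half turn about z gives the same grasp; the last joint's range is limited). The gripper opens to 85 mm and grips with 20 to 120 N. Pads are 22 mm wide; open, the fingers measure 114 mm over their backs; the gripper's body (76 mm by 85 mm) begins 54 mm behind the grasp point. The pads swing forward as they close: fully open they stand 13 mm farther back than shut.
Start: joints at [65.352, 7.471, 85.268, -0, 87.261, -4.893], TCP at [202.784, 564.698, 231.292] pointing down, gripper open.
Joint ranges: [-169.43, 169.43], [-51.17, 129.36], [1.28, 143.12], [-76.62, 256.62], [0, 156.53], [-152.29, 152.29]. Speed limits (degrees/s): [136.94, 136.94, 159.86, 180, 180, 180].

INTERFACE

Orientations are given as [roll, pitch, yaw] about the fixed x, y, z axes, in that order (R = Rz(yaw) Ry(pitch) Rx(roll)).
In Python, from bench import sensors, optics, r gives the robot as it stands.
- The arm moves only by the tool apply_moves, never from a script. Its argument "targets" is a list of rows, each a list of 7 numbers: the shift along the tool's x, y, z in mm, then the turn, a rotation vector about the tool's x, y, z in rad, then the closure, from 0 (fully open) to 1 (shut). In form: [[x, y, z, wx, wy, wz, claw], ...]. A call has 1 to 20 rows; each row shifts and turns the commanded pose from where the row before left it, along the tool's axes as they then stand; what a row does not reach is not made up. A row lasts 1/8 s, in which the tool goes at most 62.5 mm and 10.7 degrees, less where a joint would pass 70% of its speed; a pose out of reach is approached as far as the arm can. A call is refused whole if a number of a shift passes 62.5 or a number of a turn 0.188, either way. A call with a gripper value outside its range is refused whole. The fingers move at their own pace and stop on an object; "force" is the grip in N (left out, the last holds). Time passes only in rows, so rows that do not move let the fingers close. It gives the time, the measured TCP pose, the force, the opening and the grip force at its end, in the units of the state.
- sensors.sense(): the state, without advancing time (a new reading comes with each control period).
- optics.snapshot(name): name is "side" or "top" or "wrist"; returns the picture (384x512x3 uint8, red, green, blue); there is no depth.
- optics.get_calibration(name): a dict with "camera_matrix" (3x3 intrinsics, pixels), "dist_coeffs" ([k1, k2, p1, p2, k3] as OpenCV has them; the pictures are not rectified), "pose" (4x4, takes a point from camera to world coordinates). Camera axes: x right, y down, z forward; pixel columns grow to the right and rows downward; lengths in mm; the calibration is good to about 2 mm. A picture is of the moment at which its call begins: read the wrist's pose just before it. get_calibration takes no time and is no camera call; for the wrist camera it gives the pose at the moment of the call.
- r.hand_in(): hands the job in; it is judged then, once.
The state is a dict: "time": time; "joint_pos": joint angles; "qd": joint speeds; "joint_efforts": joint torques, N m; "tool_pos": TCP position; "tcp_rot": TCP orientation; "ft_force": force on the tool from outside, world axes, zero at the start; "wrist_torque": the same for the moment, N m; "finger_gap": finger opening in mm; "grip_force": force on a finger pad.
Only numpy, scipy, OpenCV 4.12 (cv2) and the standard library are available. Lean on these libraries where they do the work, as an engineer would, in place of code of your own. Each camera call takes 0.05 s, during which the arm holds its last target. There are 200 camera calls.

TASK

The small black-framed picture lies face down on the desk. Turn it over and stand it on the empty wooden easel, right way up, facing out over the ledge, with its foot on the ledge between the lip and the uprights, its back leaning flat on both uprights, and about centred. It is glazed: never let it drop or topple, and leave everything else on the desk where it is.

Things in the scene. Friction and masses are not known exactly. Their poses are not given: they have to be found in the camera images.
- picture: Glazed picture (a lighthouse) in a black frame: a flat rigid block 68 mm wide, 100 mm tall as it hangs, 24 mm thick, 0.10 to 0.19 kg, centre of mass in its middle. Its back is tan board. Origin: centre of its front plane. +x: to the picture's top; +y: across its width; +z: out of its BACK. It starts face down on the desk (+z up), its top pointing away from the robot within about 30 degrees.
- picture_foot (a point): Middle of the bottom edge of the picture's back (50 mm from its origin along -x, 24 mm along +z). The picture is thick enough to stand by itself on its flat bottom edge if let go within about 8 degrees of upright.
- picture_head (a point): Middle of the top edge of the picture's back (50 mm from its origin along +x, 24 mm along +z). A flat silver-coloured hanger, 36 mm wide, on the back close to this edge marks the top.
- easel: The empty pale-wood easel, fixed to the desk, lower than 110 mm. Origin on the desk between its feet, 75 mm behind the ledge corner; +x level and forwards (the way the picture faces; away from the robot within about 25 degrees), +z up. Its feet cover x = -44 to 105 mm, y = -40 to 40 mm; one strut rises from the rear foot to the top rail. Its twin, off to the right, holds a white saucer.
- easel_rest: The easel's sloped rest. Origin: middle of the inner corner where ledge and uprights meet, 45 mm above the desk. +x: square out from the uprights to the viewer, tilted 25 degrees up from level; +y: along the ledge; +z: up the uprights, which lean 25 degrees back. Ledge: 96 mm long, top at z = 0, with a 7 mm high lip from x = 30 to 35 mm, so the frame has 6 mm of play in depth.
- easel_top (a point): Middle of the easel's top rail, level with the front faces of the two uprights, 58 mm up the slope from the corner. The uprights are 11 mm wide, 24 mm left and right of the middle, with front faces at x = 0 of easel_rest; they end 66 mm up the slope, so the picture's upper 34 mm stands free behind.
- gilt_frame: Bystander: a small gilt frame lying face up on the desk, 60 x 80 x 16 mm. Origin: centre of its underside.
- magnifier: Bystander: a brass magnifying glass lying flat, about 175 mm long, 11 mm high, lens end at +x, origin near the middle of its length on the underside.
- paperweight: Bystander: a green glass dome, 60 mm across, 34 mm high. Origin: centre of its underside.
- books: Bystander: two closed books in a stack, 160 x 105 mm, 39 mm high. Origin: centre of its underside.
- pen_pot: Bystander: a dark green pot with pens, 76 mm across, about 180 mm high. Origin: centre of its underside.
- trinket_box: Bystander: a red leather box, 120 x 85 x 45 mm. Origin: centre of its underside.

How it is judged (in metres and radians):
At the end, for the whole second after the job is handed in: The picture rests on the easel, face out, top up: foot on the ledge (within 6 mm) with the back of its foot less than 9 mm and the top of its back less than 7 mm from the plane of the uprights, centred within 18 mm and square to the ledge within 7 degrees, at rest (x of picture_foot in the frame of easel_rest between -0.004 and 0.009 m and z of picture_foot in the frame of easel_rest between -0.004 and 0.006 m and y of picture_foot in the frame of easel_rest between -0.018 and 0.018 m and x of picture_head in the frame of easel_rest between -0.004 and 0.007 m and z of picture_head in the frame of easel_rest above 0.09 m and angle between the y axis of picture and the y axis of easel_rest, either way round below 0.12 rad and linear speed of picture below 0.01 m/s and angular speed of picture below 0.1 rad/s); the robot touches nothing.
It fails at once if the picture is dropped, thrown or let topple: it moves at more than 0.5 m/s while the fingers do not hold it (contact force between the fingers and picture below 0.2 N and linear speed of picture above 0.5 m/s).
It fails at once if another thing on the desk is moved by more than 25 mm (distance of any of gilt_frame, magnifier, paperweight, books, pen_pot, trinket_box from where it was at the start of the episode above 0.025 m).
It also fails if it takes over 70 s, if anything falls off the work surface, if the arm or the gripper's body presses on something with over 40 N, if the wrist force passes 120 N, or if a joint passes its speed limit or range.

## Working session

There is one attempt and no reset: what is moved stays moved. The work goes in short steps, Python scripts to look and compute and a tool call to move; the robot and the scene stay as the last step left them, time stands still between calls to the robot, and variables do not carry over. Pictures are saved under pics/ and viewed, at most 10 in all, crops included, and the job is handed in when it is done.

Besides the shell and the picture viewer there is one more tool, called after "Call:" by a JSON object that holds its "method" and its "body". apply_moves: Moves the arm, as the interface text tells. Its arguments: {"type":"object","properties":{"targets":{"type":"array"},"force":{"type":"number"}},"required":["targets"]}

```bash
mkdir -p pics; ls; python3 - <<'E'
from bench import sensors, optics, r
import cv2, numpy as np
ims=[]
for n in ["top","side","wrist"]:
    im=optics.snapshot(n); cv2.imwrite(f"pics/{n}0.png",im[:,:,::-1])
    c=optics.get_calibration(n); print(n,np.round(c["camera_matrix"],1).tolist(),np.round(c["dist_coeffs"],3).tolist(),np.round(c["pose"],3).tolist())
print(sensors.sense())
E
```

```text
pics
top [[376.9, 0.0, 255.1], [0.0, 376.9, 194.2], [0.0, 0.0, 1.0]] [-0.087, 0.0, 0.0, 0.0, 0.0] [[0.101, -0.974, 0.203, 374.416], [-0.995, -0.099, 0.019, -3.486], [0.002, -0.204, -0.979, 1147.342], [0.0, 0.0, 0.0, 1.0]]
side [[377.5, 0.0, 261.2], [0.0, 377.5, 186.9], [0.0, 0.0, 1.0]] [-0.119, 0.0, 0.0, 0.0, 0.0] [[0.812, -0.311, 0.494, -65.921], [-0.583, -0.46, 0.669, -887.972], [0.019, -0.832, -0.555, 823.204], [0.0, 0.0, 0.0, 1.0]]
wrist [[304.7, 0.0, 254.8], [0.0, 304.7, 184.4], [0.0, 0.0, 1.0]] [-0.04, 0.0, 0.0, 0.0, 0.0] [[0.338, 0.903, 0.266, 135.455], [0.941, -0.323, -0.097, 588.688], [-0.002, 0.283, -0.959, 374.028], [0.0, 0.0, 0.0, 1.0]]
{'time': 0.15, 'joint_pos': array([ 6.53525728e+01,  7.50630832e+00,  8.53176047e+01, -7.58754208e-04,
        8.72618011e+01, -4.89386240e+00]), 'qd': array([-0.04443415, -0.14667787, -0.07574337, -0.00516187,  0.05017461,
       -0.03768053]), 'joint_efforts': array([ 7.41366730e-04, -5.70067692e+01, -5.01152372e+01, -2.35306952e-04,
        9.77159390e-03,  1.25613733e-04]), 'tool_pos': array([202.59021139, 564.28983002, 230.44805084]), 'tcp_rot': array([-1.79914534e+02, -6.55722034e-03,  1.60246467e+02]), 'ft_force': array([-0.4966363 , -0.46438076, -0.41637363]), 'wrist_torque': array([-0.0445907 ,  0.01196031, -0.03742319]), 'grip_force': 0.0, 'finger_gap': 85.73660820742217}
```

View pics/top0.png

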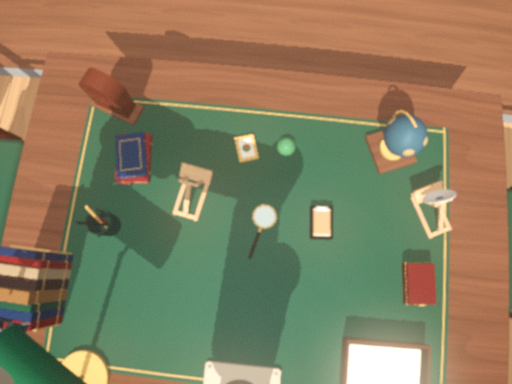

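View pics/side0.png

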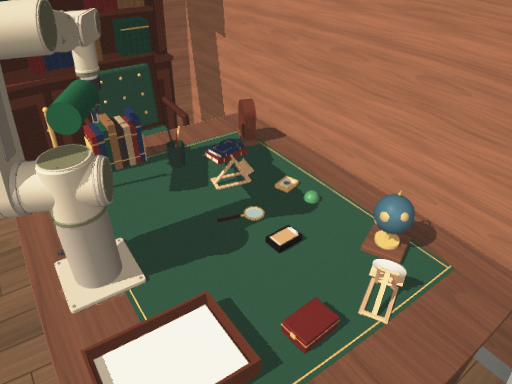

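The top view shows the picture at about (321,222) with its hanger up-image, and the easel at about (193,190) with its rail and ledge at the far end. The side view shows the picture at (284,238) and the easel at (232,173). Next I'll zoom on both and mask them.

```bash
cat > h.py <<'E'
import numpy as np, cv2
from bench import sensors, optics, r
def und(c,uv):
    p=cv2.undistortPoints(np.float64(uv).reshape(-1,1,2),c["camera_matrix"],c["dist_coeffs"]).reshape(-1,2)
    return np.c_[p,np.ones(len(p))]@c["pose"][:3,:3].T, c["pose"][:3,3]
def plane(c,uv,z):
    d,o=und(c,uv); return o+d*((z-o[2])/d[:,2])[:,None]
def tri(c1,p1,c2,p2):
    d1,o1=und(c1,p1); d2,o2=und(c2,p2); out=[]
    for a,b in zip(d1,d2):
        A=np.c_[a,-b]; s=np.linalg.lstsq(A,o2-o1,rcond=None)[0]
        P,Q=o1+a*s[0],o2+b*s[1]; out.append(np.r_[(P+Q)/2,np.linalg.norm(P-Q)])
    return np.array(out)
def proj(c,P):
    T=np.linalg.inv(c["pose"]); 
    return cv2.projectPoints(np.float64(P).reshape(-1,1,3),cv2.Rodrigues(T[:3,:3])[0],T[:3,3],c["camera_matrix"],c["dist_coeffs"])[0].reshape(-1,2)
E
cat > a.py <<'E'
from h import *
t=cv2.imread("pics/top0.png"); s=cv2.imread("pics/side0.png")
cr=[(t,285,185),(t,158,150),(s,248,200),(s,196,135)]
tl=[cv2.resize(i[y:y+72,x:x+72],(400,300) if 0 else (300,300),interpolation=cv2.INTER_CUBIC) for i,x,y in cr]
cv2.imwrite("pics/zoom.png",np.vstack([np.hstack(tl[:2]),np.hstack(tl[2:])]))
for n,im,(x,y) in [("top",t,(285,185)),("side",s,(255,205))]:
    h=cv2.cvtColor(im,cv2.COLOR_BGR2HSV)
    m=(((h[...,0]>8)&(h[...,0]<28)&(h[...,2]>130))*255).astype(np.uint8)
    q=np.zeros_like(m); q[y:y+72,x:x+72]=m[y:y+72,x:x+72]
    c=max(cv2.findContours(q,0,2)[0],key=cv2.contourArea)
    b=cv2.boxPoints(cv2.minAreaRect(c)); print(n,np.round(b,1).tolist(),cv2.contourArea(c))
    if 1: print(np.round(plane(optics.get_calibration(n),b,24),1).tolist())
    ap=cv2.approxPolyDP(cv2.convexHull(c),2.5,True)[:,0]; print(ap.tolist())
E
python3 a.py
```

```text
top [[312.0, 206.0], [331.0, 206.0], [331.0, 237.0], [312.0, 237.0]] 542.0
[[588.7, -156.9, 24.0], [594.5, -214.6, 24.0], [500.5, -220.5, 24.0], [495.0, -163.7, 24.0]]
[[327, 206], [331, 210], [331, 235], [313, 236], [312, 209]]
side [[269.6000061035156, 236.1999969482422], [292.1000061035156, 223.39999389648438], [298.3999938964844, 234.39999389648438], [275.79998779296875, 247.1999969482422]] 263.0
[[501.9, -169.5, 24.0], [602.9, -160.1, 24.0], [584.0, -214.9, 24.0], [487.2, -221.7, 24.0]]
[[298, 234], [281, 244], [270, 237], [287, 227]]
```

View pics/zoom.png

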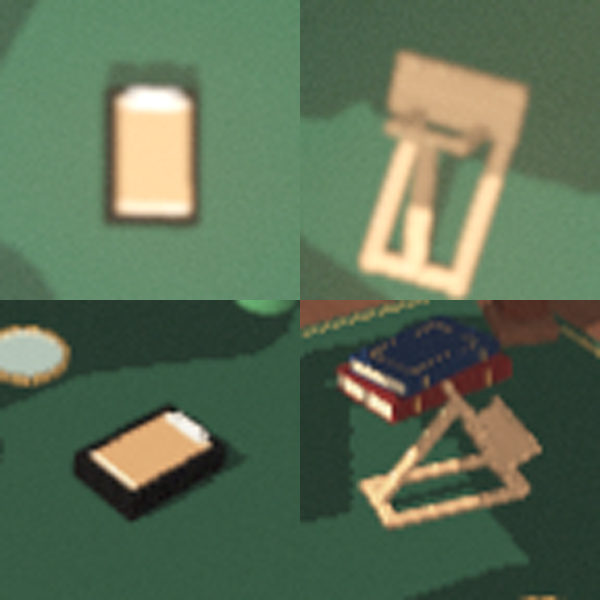

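The zoom shows the picture's outline at about cols 310.7–332.5 and rows 205–238 in the top view, aligned with the image columns (yaw about 6°), hanger at the far end. The easel's ledge plank is at the far end and its yaw is about -8°. I'll move the wrist camera over the easel for a close measurement.

Call:
{"method": "apply_moves", "body": {"targets": [[-50.8,-23.6,-2,0,0,0,0],[-50.8,-23.6,-2,0,0,0,0],[-50.8,-23.6,-2,0,0,0,0],[-50.8,-23.6,-2,0,0,0,0],[-50.8,-23.6,-2,0,0,0,0],[-50.8,-23.6,-2,0,0,0,0],[-50.8,-23.6,-2,0,0,0,0],[-50.8,-23.6,-2,0,0,0,0],[-50.8,-23.6,-2,0,0,0,0],[-50.8,-23.6,-2,0,0,0,0],[0,0,0,0,0,-0.1,0],[0,0,0,0,0,-0.1,0],[0,0,0,0,0,0,0],[0,0,0,0,0,0,0]]}}

```text
time: 1.9
tool_pos: [600.9, 171.0, 251.1]
tcp_rot: [-180.0, -0.0, 171.6]
ft_force: [0.4, 0.1, -0.1]
finger_gap: 85.5
grip_force: 0.0
```

```bash
cat >> h.py <<'E'
import pickle
def grab(name,tag):
    s=sensors.sense(); c=optics.get_calibration(name); im=optics.snapshot(name)[:,:,::-1]
    cv2.imwrite(f"pics/{tag}.png",im); pickle.dump((c,s),open(f"{tag}.pkl","wb")); return im
def load(tag): return (cv2.imread(f"pics/{tag}.png"),)+pickle.load(open(f"{tag}.pkl","rb"))
E
python3 -c "
from h import *
grab('wrist','e1'); s=sensors.sense(); print(s['time'],s['tool_pos'],s['tcp_rot'],s['joint_pos'])"
```

```text
1.95 [600.94480167 171.07808617 251.20045555] [-1.79996159e+02 -7.57019472e-03  1.71618634e+02] [ 1.11910480e+01  1.08868365e+01  7.94193583e+01 -1.08335159e-03
  8.97022248e+01 -7.04275808e+01]
```

View pics/e1.png

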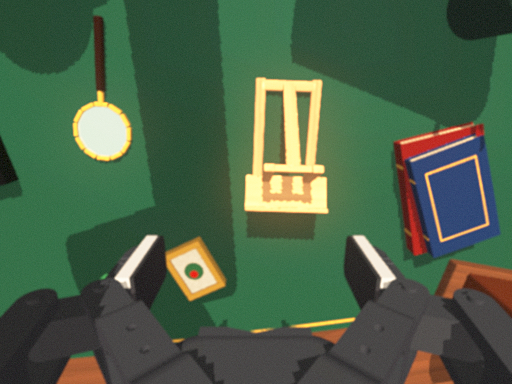

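The wrist view shows the easel from above: lip corners at about (245,212) and (327,213), rail at row 168, rear foot at about (257,80)–(321,82). I'll take a second view from a shifted place.

Call:
{"method": "apply_moves", "body": {"targets": [[1.7,-34,0,0,0,0,0],[1.7,-34,0,0,0,0,0],[1.7,-34,0,0,0,0,0],[0,0,0,0,0,0,0],[0,0,0,0,0,0,0]]}}

```text
time: 2.58
tool_pos: [581.4, 71.2, 251.5]
tcp_rot: [180.0, 0.0, 171.7]
ft_force: [-0.1, 1.2, -0.3]
finger_gap: 85.5
grip_force: 0.0
```

```bash
python3 -c "
from h import *
grab('wrist','e2')
a=load('e1')[0][60:230,230:345]; b=load('e2')[0][50:235,320:450]
f=lambda i:cv2.resize(i,(400,600),interpolation=cv2.INTER_CUBIC)
cv2.imwrite('pics/ez.png',np.hstack([f(a),f(b)]))"
```

```text
(no output)
```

View pics/ez.png

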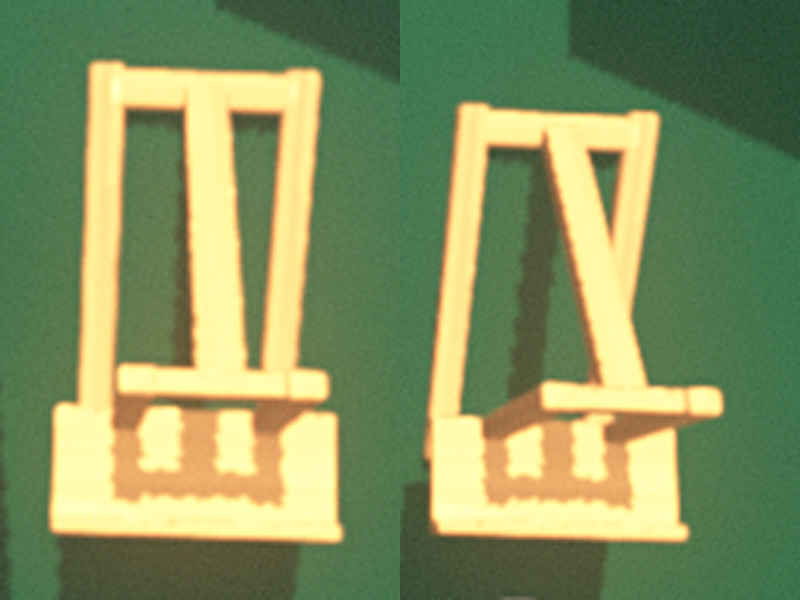

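```bash
cat > b.py <<'E'
from h import *
_,c1,_=load('e1'); _,c2,_=load('e2')
A=np.array([(50,530),(342,540),(118,394),(329,398),(55,403),(90,62),(322,70)])/[3.478,3.529]+[230,60]-.35
B=np.array([(35,530),(288,540),(143,411),(322,415),(32,420),(60,103),(258,112)])/[3.077,3.243]+[320,50]-.35
P=tri(c1,A,c2,B); names=["lipL","lipR","topL","topR","ledgeBL","footL","footR"]
for n,p in zip(names,P): print(n,np.round(p,1))
w=P[:,:3]
for i,j in [(0,1),(2,3),(5,6)]:
    d=w[j]-w[i]; print("len",np.linalg.norm(d),"easel yaw",np.degrees(np.arctan2(-d[0],d[1])))
m=[(w[0]+w[1])/2,(w[2]+w[3])/2,(w[5]+w[6])/2]
d=m[0]-m[2]; print("axis yaw",np.degrees(np.arctan2(d[1],d[0])))
yw=np.arctan2(d[1],d[0]); print(np.round(m,1).tolist())
s,c=np.sin(np.radians(25)),np.cos(np.radians(25))
for q,(x,z) in zip(m,[(75+35*c-7*s,45+35*s+7*c),(75-66*s,45+66*c)]):
    for yaw in [yw]: print("easel origin",q[:2]-x*np.array([np.cos(yaw),np.sin(yaw)]),"expect z",z)
for z in(66,):print(plane(c1,A[:2],66),plane(c2,B[:2],66))
print(plane(c1,A[2:4],104.8),plane(c2,B[2:4],104.8)); print(plane(c1,A[5:],8),plane(c2,B[5:],8))
E
python3 b.py
```

```text
lipL [6.550e+02 1.503e+02 6.460e+01 4.000e-01]
lipR [6.723e+02 2.461e+02 6.620e+01 1.000e-01]
topL [6.030e+02 1.793e+02 1.054e+02 4.000e-01]
topR [6.132e+02 2.383e+02 1.038e+02 5.000e-01]
ledgeBL [619.2 156.9  43.6   1.9]
footL [5.100e+02 1.852e+02 7.400e+00 3.000e-01]
footR [5.241e+02 2.656e+02 3.400e+00 2.000e-01]
len 97.32606014456226 easel yaw -10.271593590359233
len 59.936210114836406 easel yaw -9.871686537360606
len 81.6941678312002 easel yaw -9.925974505913194
axis yaw -10.494988673794145
[[663.7, 198.2, 65.4], [608.1, 208.8, 104.6], [517.1, 225.4, 5.4]]
easel origin [561.63844518 217.1187146 ] expect z 66.13579367018103
easel origin [561.78459989 217.36910857] expect z 104.8163139444189
[[654.67763103 150.42993761  66.        ]
 [672.39769306 246.13792291  66.        ]] [[654.16163691 150.0712282   66.        ]
 [672.47139547 246.19606596  66.        ]]
[[602.91423849 179.31011891 104.8       ]
 [612.71244448 238.13942513 104.8       ]] [[603.37662303 179.4611051  104.8       ]
 [613.12934136 237.74472855 104.8       ]]
[[510.18464884 185.15888628   8.        ]
 [524.27853426 264.55312247   8.        ]] [[509.88887108 185.05914317   8.        ]
 [523.80839367 263.43373277   8.        ]]
```

Call:
{"method": "apply_moves", "body": {"targets": [[5.2,-45.5,0,0,0,0,0],[5.2,-45.5,0,0,0,0,0],[5.2,-45.5,0,0,0,0,0],[5.2,-45.5,0,0,0,0,0],[5.2,-45.5,0,0,0,0,0],[5.2,-45.5,0,0,0,0,0],[0,0,0,0,0,-0.123,0],[0,0,0,0,0,-0.123,0],[0,0,0,0,0,0,0],[0,0,0,0,0,0,0]]}}

```text
time: 3.88
tool_pos: [511.4, -194.3, 251.3]
tcp_rot: [180.0, -0.0, -174.3]
ft_force: [-0.5, -0.3, -0.4]
finger_gap: 85.2
grip_force: 0.0
```

```bash
python3 -c "
from h import *
grab('wrist','p1')"
```

Call:
{"method": "apply_moves", "body": {"targets": [[0,-40,0,0,0,0,0],[0,-40,0,0,0,0,0],[0,0,0,0,0,0,0],[0,0,0,0,0,0,0]]}}

```text
time: 4.42
tool_pos: [519.2, -274.0, 251.1]
tcp_rot: [180.0, -0.0, -174.3]
ft_force: [-0.5, 0.6, 0.3]
finger_gap: 85.1
grip_force: 0.0
```

```bash
python3 -c "
from h import *
grab('wrist','p2'); s=sensors.sense(); print(s['time'],s['tool_pos'],s['tcp_rot'],s['joint_pos'])
a=load('p1')[0]; b=load('p2')[0]
cv2.imwrite('pics/pz.png',np.hstack([cv2.resize(i[:300,100:400],(400,400)) for i in (a,b)]))"
```

```text
4.475 [ 519.25387794 -273.67486118  251.19924599] [ 1.79969717e+02 -6.04332617e-03 -1.74208022e+02] [-3.28082838e+01  5.04115670e+00  8.58057622e+01  1.98982705e-02
  8.91766971e+01 -1.28600550e+02]
```

View pics/pz.png

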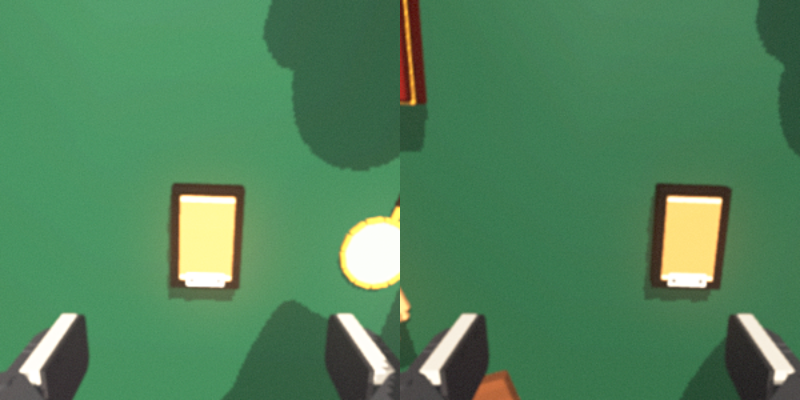

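The pair shows the picture at about (207,237) and (690,237) in the tiles. The hanger is on the far edge, and the magnifier lies about 100 mm to its left. Next I'll compute its pose.

```bash
cat > c.py <<'E'
from h import *
cs=[];qs=[];qd=[]
for t in("p1","p2"):
    im,c,s=load(t); h=cv2.cvtColor(im,cv2.COLOR_BGR2HSV)
    roi=np.zeros(im.shape[:2],np.uint8); x0=(215 if t=="p1" else 275); roi[128:222,x0:x0+80]=1
    def corners(m):
        m=((m&(roi>0))*255).astype(np.uint8); k=max(cv2.findContours(m,0,1)[0],key=cv2.contourArea)
        hull=cv2.convexHull(k)
        for e in np.arange(1,12,.25):
            a=cv2.approxPolyDP(hull,e,True)[:,0]
            if len(a)<=4: break
        a=a[np.argsort(a[:,1])]; return np.float64(np.r_[a[:2][np.argsort(a[:2,0])],a[2:][np.argsort(a[2:,0])]])
    br=corners(h[...,2]>150) if 0 else corners((h[...,2]>140)&((h[...,0]<32)|(h[...,1]<60)))
    ou=corners((h[...,2]<60)|(h[...,0]<32)&(h[...,2]>60))
    cs.append(c);qs.append(br);qd.append(ou)
for n,q in(("panel",qs),("outer",qd)):
    P=tri(cs[0],q[0],cs[1],q[1]); print(n,q[0].tolist(),q[1].tolist());print(np.round(P,1))
    for z in (24,):
        for c,k in zip(cs,q):
            p=plane(c,k,z); v=p[2:].mean(0)-p[:2].mean(0); u=p[[1,3]].mean(0)-p[[0,2]].mean(0)
            print("z",z,"ctr",np.round(p.mean(0),1),"len",np.linalg.norm(v),np.linalg.norm(u),"yaw",np.degrees(np.arctan2(v[1],v[0])),np.degrees(np.arctan2(-u[0],u[1])))
# joint model data
for t in("e1","e2","p1","p2"):
    s=load(t)[2]; print(np.round(s["joint_pos"],2).tolist(),np.round(np.r_[s["tool_pos"],s["tcp_rot"]],1).tolist())
E
python3 c.py
```

```text
panel [[234.0, 147.0], [276.0, 147.0], [239.0, 214.0], [274.0, 209.0]] [[302.0, 146.0], [341.0, 148.0], [295.0, 209.0], [328.0, 215.0]]
[[ 500.9 -220.1   39.1    1.6]
 [ 499.5 -169.6   24.4    0.7]
 [ 600.2 -208.3   -7.1    7.4]
 [ 601.1 -157.8  -19.8    8.4]]
z 24 ctr [ 543.8 -190.    24. ] len 84.66314707851471 48.66945384396728 yaw 7.020634590825169 9.834563190993014
z 24 ctr [ 544.  -193.1   24. ] len 85.8005543894704 46.256234610728505 yaw 0.5630903397301668 -0.9691332633941129
outer [[231.0, 138.0], [282.0, 141.0], [228.0, 214.0], [278.0, 215.0]] [[293.0, 138.0], [347.0, 142.0], [289.0, 214.0], [338.0, 216.0]]
[[ 4.967e+02 -2.268e+02  1.600e+00  4.000e-01]
 [ 4.916e+02 -1.630e+02  2.270e+01  6.000e-01]
 [ 5.930e+02 -2.216e+02  2.340e+01  4.000e-01]
 [ 5.903e+02 -1.557e+02  1.930e+01  1.000e+00]]
z 24 ctr [ 541.4 -191.6   24. ] len 98.14351818670842 63.791802535722525 yaw 3.126227539209228 3.449828920911116
z 24 ctr [ 541.8 -193.    24. ] len 98.29213681089166 65.5883395266074 yaw 4.224403094275612 2.4130469208741285
[11.18, 10.9, 79.42, -0.0, 89.7, -70.4] [600.9, 171.0, 251.1, -180.0, -0.0, 171.6]
[1.95, 4.81, 86.03, 0.02, 89.15, -79.71] [581.4, 71.2, 251.5, 180.0, 0.0, 171.7]
[-26.17, -1.17, 92.15, 0.0, 89.02, -121.87] [511.4, -194.3, 251.3, 180.0, -0.0, -174.3]
[-32.84, 5.07, 85.79, 0.02, 89.18, -128.58] [519.2, -274.0, 251.1, 180.0, -0.0, -174.3]
```

```bash
cat > d.py <<'E'
from h import *
E=[]
for t,x0 in(("p1",225),("p2",285)):
    im,c,s=load(t); g=cv2.GaussianBlur(im[...,2].astype(float),(3,3),0)  # red: tan high, frame+green low
    def cross(a):
        i=np.where(a>100)[0]; lo,hi=i[0],i[-1]
        return lo-(a[lo]-100)/(a[lo]-a[lo-1]), hi+(a[hi]-100)/(a[hi]-a[hi+1])
    rows=np.arange(152,203); L=np.array([cross(g[y,x0:x0+65]) for y in rows])+x0
    f=[np.polyfit(rows,L[:,k],1) for k in(0,1)]; res=[np.std(L[:,k]-np.polyval(f[k],rows)) for k in (0,1)]
    mid=int(L.mean()); T=np.array([cross(g[130:225,x]) for x in range(mid-14,mid+14)])+130; T=np.median(T,0)
    pts=np.array([[np.polyval(f[k],y),y] for y in T for k in(0,1)])  # nearL nearR farL farR
    E.append((c,pts)); p=plane(c,pts,24); v=p[2:]-p[:2]
    print(t,np.round(pts,1).tolist(),"res",np.round(res,2),"ctr",np.round(p.mean(0),1),"len",np.round(np.linalg.norm(v,axis=1),1),np.round(np.linalg.norm(p[1]-p[0]),1),"yaw",np.degrees(np.arctan2(v[:,1],v[:,0])))
P=tri(E[0][0],E[0][1],E[1][0],E[1][1]); print(np.round(P,1))
# arm model: r,z of TCP = linear in lengths
import pickle
A=[];b=[]
S=[load(t)[2] for t in("e1","e2","p1","p2")]+[dict(joint_pos=[65.352,7.471,85.268,0,87.261,-4.893],tool_pos=[202.784,564.698,231.292])]
for s in S:
    q=np.radians(s["joint_pos"]); x,y,z=s["tool_pos"]; a,bb,cc=q[1],q[1]+q[2],q[1]+q[2]+q[4]
    print(np.hypot(x,y),z,np.degrees(cc))
E
python3 d.py
```

```text
Traceback (most recent call last):
  File "d.py", line 8, in <module>
    rows=np.arange(152,203); L=np.array([cross(g[y,x0:x0+65]) for y in rows])+x0
                                         ~~~~~^^^^^^^^^^^^^^^
  File "d.py", line 7, in cross
    return lo-(a[lo]-100)/(a[lo]-a[lo-1]), hi+(a[hi]-100)/(a[hi]-a[hi+1])
                                                                 ~^^^^^^
IndexError: index 65 is out of bounds for axis 0 with size 65
```

```bash
python3 - <<'E'
s=open('d.py').read()
s=s.replace("i=np.where(a>100)[0]; lo,hi=i[0],i[-1]","k=len(a)//2; lo=k-np.argmax(a[k::-1]<150)+1; hi=k+np.argmax(a[k:]<150)-1").replace("-100)","-150)")
open('d.py','w').write(s)
E
python3 d.py
```

```text
p1 [[233.6, 145.6], [277.5, 145.6], [232.7, 215.2], [273.9, 215.2]] res [0.07 0.07] ctr [ 545.7 -191.6   24. ] len [91.7 91.6] 53.7 yaw [3.8296114  4.03824452]
p2 [[299.4, 146.4], [342.0, 146.4], [294.1, 215.1], [334.1, 215.1]] res [0.06 0.07] ctr [ 545.6 -191.7   24. ] len [90.5 90.7] 52.4 yaw [3.76452907 3.90642264]
[[ 5.025e+02 -2.213e+02  2.660e+01  5.000e-01]
 [ 4.980e+02 -1.677e+02  2.090e+01  4.000e-01]
 [ 5.928e+02 -2.152e+02  2.640e+01  5.000e-01]
 [ 5.899e+02 -1.612e+02  2.020e+01  5.000e-01]]
624.7848997438657 251.07831171988582 180.02199259610333
585.7711925220274 251.4834196541439 179.97689982015095
547.0981199323377 251.25125030015906 180.00435598043657
587.0445920576624 251.06994996816124 180.037004074943
600.0043182011276 231.292 180.0
```

Call:
{"method": "apply_moves", "body": {"targets": [[-25,19.2,42,0,0,0,0],[-25,19.2,42,0,0,0.033,0],[-25,19.2,42,0,0,0,0],[-25,19.2,42,0,0,0,0],[0,0,7,0,0.14,0,0],[0,0,0,0,0.14,0,0],[0,0,0,0,0.14,0,0],[0,0,0,0,0.14,0,0],[0,0,0,0,0.138,0,0],[0,0,0,0,0,0,0],[0,0,0,0,0,0,0]]}}

```text
time: 5.85
tool_pos: [612.7, -189.0, 76.4]
tcp_rot: [-180.0, -39.9, -176.1]
ft_force: [1.0, 0.0, 0.8]
finger_gap: 85.4
grip_force: 0.0
```

```bash
cat > st.py <<'E'
from h import *
from scipy.spatial.transform import Rotation as R
s=sensors.sense(); print(s['time'],np.round(s['tool_pos'],1),np.round(s['tcp_rot'],1),np.round(s['joint_pos'],1),np.round(s['finger_gap'],1),np.round(s['grip_force'],1),np.round(s['ft_force'],1))
M=R.from_euler('xyz',s['tcp_rot'],degrees=True).as_matrix()
print('axes x',M[:,0].round(3),'y',M[:,1].round(3),'z',M[:,2].round(3))
import sys
if len(sys.argv)>3:
    t=np.array([float(v) for v in sys.argv[1:4]]); print('tool shift to target',np.round(M.T@(t-s['tool_pos']),1))
    if len(sys.argv)>6:
        N=R.from_euler('xyz',[float(v) for v in sys.argv[4:7]],degrees=True).as_matrix(); print('rotvec',R.from_matrix(M.T@N).as_rotvec().round(4))
E
python3 st.py 552.3 -191.3 7
```

```text
5.85 [ 612.7 -189.    76.4] [-180.   -39.9 -176.1] [ -14.9   61.1   37.2  -13.8  119.3 -111.6] 85.4 0.0 [1.  0.  0.8]
axes x [-0.766 -0.053  0.641] y [-0.069  0.998 -0.   ] z [-0.639 -0.045 -0.768]
tool shift to target [ 1.8  1.8 92. ]
```

```bash
cat > k.py <<'E'
from h import *
from scipy.optimize import least_squares
D=[([65.352,7.471,85.268],[202.784,564.698,231.292],[0,0,-1]),([-14.9,61.1,37.2],[612.7,-189,76.4],[-.639,-.045,-.768])]
D+=[(s["joint_pos"][:3],s["tool_pos"],[0,0,-1]) for s in (load(t)[2] for t in("e1","e2","p1","p2"))]
A=[];b=[]
for q,p,u in D:
    q1,q2,q3=np.radians(q); e=np.array([np.cos(q1),np.sin(q1),0]); s=q2+q3; p=np.array(p);u=np.array(u)
    # unknown a1,d1,L2,L3,a3,D
    A.append([1,0,np.sin(q2),np.sin(s),-np.cos(s),e@u]); b.append(e@p)
    A.append([0,1,np.cos(q2),np.cos(s),np.sin(s),u[2]]); b.append(p[2])
x,res,rk,sv=np.linalg.lstsq(np.array(A),np.array(b),rcond=None); print(np.round(x,1),rk,sv.round(3),np.abs(np.array(A)@x-b).max())
def ik(p,u):  # wrist: returns q1,q2,q3 and angle forearm vs tool (=q5)
    p=np.array(p,float);u=np.array(u,float); w=p-x[5]*u
    f=lambda q:[x[0]+x[2]*np.sin(q[0])+x[3]*np.sin(q[0]+q[1])-x[4]*np.cos(q[0]+q[1])-np.hypot(w[0],w[1]), x[1]+x[2]*np.cos(q[0])+x[3]*np.cos(q[0]+q[1])+x[4]*np.sin(q[0]+q[1])-w[2]]
    r=least_squares(f,[.6,1.3]); s=r.x.sum(); q1=np.arctan2(w[1],w[0]); fa=np.array([np.sin(s)*np.cos(q1),np.sin(s)*np.sin(q1),np.cos(s)])
    return np.degrees([q1,*r.x,s,np.arccos(fa@u)]).round(1),round(r.cost,3)
E_=lambda yaw,el:[np.cos(np.radians(el))*np.cos(np.radians(yaw)),np.cos(np.radians(el))*np.sin(np.radians(yaw)),np.sin(np.radians(el))]
for el in(-130,-110,-90,-70,-50,-40,-30,-20): print("stand",el,ik([530,-193,85],E_(3.9,el)))
for el in(-90,-65,-50,-40,-20): print("easel",el,ik([612,206,115],E_(-10.2,el)))
E
python3 k.py
```

```text
[  4.3 315.1 368.3 549.  -58.  364.7] 6 [4.835 3.471 0.714 0.139 0.053 0.025] 0.2086030338995215
stand -130 (array([-13. ,  46.5,  59.2, 105.7, 112.6]), np.float64(0.0))
stand -110 (array([-15.7,  27. ,  79.9, 106.9,  92. ]), np.float64(0.0))
stand -90 (array([-20. ,   9. ,  99.5, 108.5,  71.5]), np.float64(0.0))
stand -70 (array([-26.4,  -6.6, 117.8, 111.3,  52. ]), np.float64(0.0))
stand -50 (array([-35.2, -16.2, 133.6, 117.4,  37.3]), np.float64(0.0))
stand -40 (array([-40.2, -16.3, 139.5, 123.2,  35.6]), np.float64(0.0))
stand -30 (array([-45. , -11.2, 143. , 131.8,  40.7]), np.float64(0.0))
stand -20 (array([-49. ,  -0.2, 143.3, 143.1,  52.1]), np.float64(0.0))
easel -90 (array([ 18.6,  19.1,  84.2, 103.4,  76.6]), np.float64(0.0))
easel -65 (array([ 26.9,   2.1, 107.4, 109.5,  51.7]), np.float64(0.0))
easel -50 (array([ 33. ,  -3.2, 118.7, 115.5,  41.2]), np.float64(0.0))
easel -40 (array([ 37.2,  -3.3, 124.5, 121.1,  39.1]), np.float64(0.0))
easel -20 (array([ 44.2,   7.2, 129.8, 137. ,  51.4]), np.float64(0.0))
```

```bash
cat > k2.py <<'E'
from k import *
from scipy.spatial.transform import Rotation as R
def full(p,yaw,el):
    # tool y axis = picture y (heading yaw+90), z elevation el in plane of heading yaw; tool x = y x z
    z=np.array(E_(yaw,el)); y=np.array([-np.sin(np.radians(yaw)),np.cos(np.radians(yaw)),0]); M=np.c_[np.cross(y,z),y,z]
    q,c=ik(p,z); W=(R.from_euler('ZY',[q[0],q[3]],degrees=True).inv()*R.from_matrix(M)).as_euler('ZYZ',degrees=True)
    W[2]=(W[2]-90+180)%360-180
    alt=np.array([W[0]+180,-W[1],(W[2]+180+180)%360-180]); return q[:3],W.round(0),alt.round(0),c
if __name__=="__main__":
    print("now",full([612.7,-189,76.4],3.9,-130))
    for el in(-130,-110,-90,-70,-50,-40,-30,-20): print("st",el,full([600,-193,85],3.9,el))
    for el in(-130,-110,-90,-65,-50,-40,-25,-15): print("ea",el,full([612,206,115],-10.2,el))
E
python3 k2.py | grep -v "^stand\|^easel"
```

```text
[  4.3 315.1 368.3 549.  -58.  364.7] 6 [4.835 3.471 0.714 0.139 0.053 0.025] 0.2086030338995215
now (array([-11.6,  61.7,  36.4]), array([ -11.,  120., -108.]), array([ 169., -120.,   72.]), np.float64(0.0))
st -130 (array([-12. ,  58.7,  40.2]), array([ -12.,  119., -108.]), array([ 168., -119.,   72.]), np.float64(0.0))
st -110 (array([-14.3,  37. ,  66.1]), array([  -6.,   96., -108.]), array([174., -96.,  72.]), np.float64(0.0))
st -90 (array([-17.8,  18.6,  88.3]), array([  -0.,   73., -112.]), array([180., -73.,  68.]), np.float64(0.0))
st -70 (array([-23. ,   3.5, 108. ]), array([  11.,   51., -123.]), array([191., -51.,  57.]), np.float64(0.0))
st -50 (array([-29.7,  -5.4, 124.4]), array([  41.,   33., -153.]), array([221., -33.,  27.]), np.float64(0.0))
st -40 (array([-33.4,  -5.6, 130.6]), array([ 69.,  30., 178.]), array([249., -30.,  -2.]), np.float64(0.0))
st -30 (array([-37. ,  -1.7, 134.5]), array([ 98.,  35., 147.]), array([278., -35., -33.]), np.float64(0.0))
st -20 (array([-40. ,   6.9, 135.6]), array([117.,  47., 125.]), array([297., -47., -55.]), np.float64(0.0))
[... 180 characters left out ...]
[188., -98., 114.]), np.float64(0.0))
ea -90 (array([18.6, 19.1, 84.2]), array([ -0.,  77., -61.]), array([180., -77., 119.]), np.float64(0.0))
ea -65 (array([ 26.9,   2.1, 107.4]), array([-19.,  52., -44.]), array([161., -52., 136.]), np.float64(0.0))
ea -50 (array([ 33. ,  -3.2, 118.7]), array([-42.,  41., -20.]), array([138., -41., 160.]), np.float64(0.0))
ea -40 (array([ 37.2,  -3.3, 124.5]), array([-63.,  39.,   2.]), array([ 117.,  -39., -178.]), np.float64(0.0))
ea -25 (array([ 42.7,   3.1, 129.4]), array([-95.,  46.,  36.]), array([  85.,  -46., -144.]), np.float64(0.0))
ea -15 (array([ 45.3,  12. , 129.5]), array([-109.,   57.,   52.]), array([  71.,  -57., -128.]), np.float64(0.0))
```

```bash
sed -i 's/-np.hypot(w\[0\],w\[1\]),/-np.sqrt(w[0]**2+w[1]**2-51.2**2),/; s/q1=np.arctan2(w\[1\],w\[0\]);/q1=np.arctan2(w[1],w[0])-np.arcsin(51.2\/np.hypot(w[0],w[1]));/' k.py
python3 k2.py | grep -v "^stand\|^easel"
```

```text
[  4.3 315.1 368.3 549.  -58.  364.7] 6 [4.835 3.471 0.714 0.139 0.053 0.025] 0.2086030338995215
now (array([-14.9,  61.3,  36.9]), array([ -14.,  120., -112.]), array([ 166., -120.,   68.]), np.float64(0.0))
st -130 (array([-15.4,  58.4,  40.7]), array([ -14.,  119., -112.]), array([ 166., -119.,   68.]), np.float64(0.0))
st -110 (array([-18.2,  36.8,  66.5]), array([  -7.,   95., -112.]), array([173., -95.,  68.]), np.float64(0.0))
st -90 (array([-22.5,  18.3,  88.6]), array([   0.,   73., -116.]), array([180., -73.,  64.]), np.float64(0.0))
st -70 (array([-28.7,   3.1, 108.4]), array([  13.,   52., -129.]), array([193., -52.,  51.]), np.float64(0.0))
st -50 (array([-36.7,  -5.9, 124.9]), array([  44.,   37., -161.]), array([224., -37.,  19.]), np.float64(0.0))
st -40 (array([-41.1,  -6.2, 131.1]), array([ 68.,  36., 174.]), array([248., -36.,  -6.]), np.float64(0.0))
st -30 (array([-45.2,  -2.3, 135.1]), array([ 92.,  41., 148.]), array([272., -41., -32.]), np.float64(0.0))
st -20 (array([-48.7,   6.4, 136.2]), array([108.,  52., 128.]), array([288., -52., -52.]), np.float64(0.0))
[... 180 characters left out ...]
[187., -99., 110.]), np.float64(0.0))
ea -90 (array([14.1, 18.8, 84.6]), array([ -0.,  77., -66.]), array([180., -77., 114.]), np.float64(0.0))
ea -65 (array([ 21.2,   1.7, 107.8]), array([-17.,  50., -50.]), array([163., -50., 130.]), np.float64(0.0))
ea -50 (array([ 26.5,  -3.7, 119.1]), array([-39.,  37., -27.]), array([141., -37., 153.]), np.float64(0.0))
ea -40 (array([ 30.2,  -3.9, 124.9]), array([-63.,  34.,  -2.]), array([117., -34., 178.]), np.float64(0.0))
ea -25 (array([ 35.2,   2.6, 129.9]), array([-100.,   41.,   37.]), array([  80.,  -41., -143.]), np.float64(0.0))
ea -15 (array([ 37.5,  11.6, 130. ]), array([-116.,   53.,   55.]), array([  64.,  -53., -125.]), np.float64(0.0))
```

```bash
python3 - <<'E' | grep -v "^stand\|^easel"
from k2 import *
for y in (-190,-100):
  for h in (4,-10,-20,-30):
    for el in (-140,-90,-65,-50,-45): print(y,h,el,*[a.tolist() for a in full([600,y,85],h,el)[:2]])
_,c,_=load('e1')
print(plane(c,[(102,130),(98,18),(195,268)],10).round())
E
```

```text
[  4.3 315.1 368.3 549.  -58.  364.7] 6 [4.835 3.471 0.714 0.139 0.053 0.025] 0.2086030338995215
-190 4 -140 [-14.3, 71.4, 24.5] [-19.0, 131.0, -115.0]
-190 4 -90 [-22.2, 18.1, 88.8] [0.0, 73.0, -116.0]
-190 4 -65 [-30.2, -0.1, 113.1] [19.0, 47.0, -135.0]
-190 4 -50 [-36.4, -6.1, 125.1] [44.0, 37.0, -161.0]
-190 4 -45 [-38.6, -6.7, 128.5] [56.0, 35.0, -173.0]
-190 -10 -140 [-18.5, 75.4, 17.8] [-9.0, 136.0, -102.0]
-190 -10 -90 [-22.2, 18.1, 88.8] [0.0, 73.0, -102.0]
-190 -10 -65 [-26.2, -2.0, 115.0] [10.0, 43.0, -112.0]
-190 -10 -50 [-29.4, -10.0, 128.6] [29.0, 26.0, -132.0]
-190 -10 -45 [-30.6, -11.4, 132.5] [43.0, 21.0, -146.0]
-190 -20 -140 [-21.5, 76.0, 16.9] [-2.0, 137.0, -92.0]
-190 -20 -90 [-22.2, 18.1, 88.8] [-0.0, 73.0, -92.0]
-190 -20 -65 [-23.0, -2.3, 115.2] [2.0, 42.0, -94.0]
-190 -20 -50 [-23.6, -10.5, 129.0] [6.0, 22.0, -99.0]
-190 -20 -45 [-23.8, -12.0, 133.0] [11.0, 14.0, -103.0]
-190 -30 -140 [-24.6, 74.3, 19.6] [6.0, 136.0, -82.0]
-190 -30 -90 [-22.2, 18.1, 88.8] [-0.0, 73.0, -82.0]
-190 -30 -65 [-19.7, -1.5, 114.5] [-6.0, 43.0, -76.0]
-190 -30 -50 [-17.7, -9.0, 127
[... 519 characters left out ...]
50 [-17.0, -14.6, 132.4] [12.0, 23.0, -106.0]
-100 -10 -45 [-17.5, -16.3, 136.4] [20.0, 16.0, -114.0]
-100 -20 -140 [-16.1, 68.4, 29.4] [4.0, 132.0, -85.0]
-100 -20 -90 [-14.3, 15.1, 92.5] [0.0, 72.0, -84.0]
-100 -20 -65 [-12.4, -5.2, 118.0] [-5.0, 42.0, -80.0]
-100 -20 -50 [-10.7, -13.3, 131.4] [-15.0, 23.0, -69.0]
-100 -20 -45 [-10.1, -14.8, 135.3] [-25.0, 16.0, -58.0]
-100 -30 -140 [-19.2, 66.1, 33.0] [11.0, 130.0, -76.0]
-100 -30 -90 [-14.3, 15.1, 92.5] [-0.0, 72.0, -74.0]
-100 -30 -65 [-9.1, -3.6, 116.5] [-12.0, 44.0, -62.0]
-100 -30 -50 [-4.9, -10.1, 128.7] [-35.0, 29.0, -39.0]
-100 -30 -45 [-3.4, -10.9, 132.1] [-49.0, 25.0, -24.0]
[[543. -16.  10.]
 [418.  15.  10.]
 [754.  61.  10.]]
```

Call:
{"method": "apply_moves", "body": {"targets": [[0,0,0,0,0.0875,0,0],[0,0,0,0,0.0875,0,0],[0,0,0,0,0,0,0],[0,0,0,0,0,0,0]]}}

```text
time: 6.35
tool_pos: [613.4, -190.1, 79.2]
tcp_rot: [-179.9, -49.7, -176.2]
ft_force: [0.5, 0.3, 0.6]
finger_gap: 85.1
grip_force: 0.0
```

```bash
python3 st.py 547.3 -191.7 8
```

```text
6.35 [ 613.4 -190.1   79.2] [-179.9  -49.7 -176.2] [ -14.1   75.3   18.3  -18.9  133.  -114.9] 85.1 0.0 [0.5 0.3 0.6]
axes x [-0.646 -0.043  0.762] y [-0.068  0.998 -0.002] z [-0.76  -0.053 -0.647]
tool shift to target [-11.5   3.   96.4]
```

Call:
{"method": "apply_moves", "body": {"targets": [[-11.5,3,0,0,0,0,0],[0,0,24,0,0,0,0],[0,0,24,0,0,0,0],[0,0,20,0,0,0,0],[0,0,14,0,0,0,0],[0,0,8,0,0,0,0],[0,0,0,0,0,0,0],[0,0,0,0,0,0,0]]}}

```text
time: 7.35
tool_pos: [551.6, -191.0, 11.1]
tcp_rot: [-179.9, -49.9, -176.1]
ft_force: [0.4, -0.3, 0.1]
finger_gap: 85.1
grip_force: 0.0
```

```bash
python3 st.py 547.3 -191.7 8; python3 -c "
from h import *
im=grab('side','s1'); w=grab('wrist','w1')
cv2.imwrite('pics/s1w.png',np.hstack([cv2.resize(im[170:290,210:350],(420,360),interpolation=2),cv2.resize(w,(380,285))[:285].copy() if 0 else cv2.resize(w,(380,360))]))"
```

```text
7.35 [ 551.6 -191.    11.1] [-179.9  -49.9 -176.1] [ -15.2   65.6   41.8  -16.8  119.8 -111. ] 85.1 0.0 [ 0.4 -0.3  0.1]
axes x [-0.643 -0.043  0.765] y [-0.068  0.998 -0.001] z [-0.763 -0.053 -0.645]
tool shift to target [ 0.4 -0.4  5.3]
```

View pics/s1w.png

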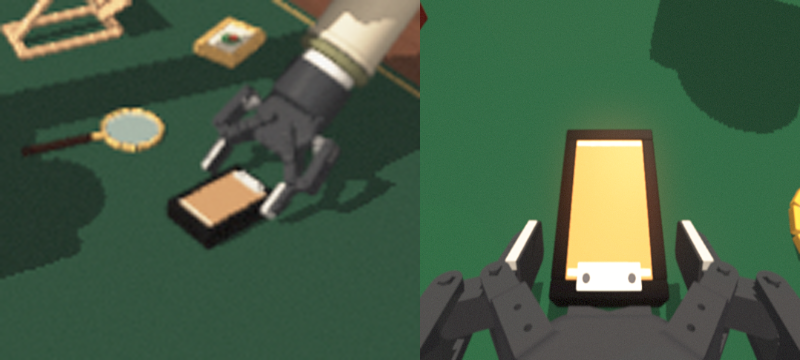

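The images show the picture's top third centred between the open fingers with about equal gaps on both sides. I'll advance 5 mm and close.

Call:
{"method": "apply_moves", "body": {"targets": [[0,0,5,0,0,0,0],[0,0,0,0,0,0,0],[0,0,0,0,0,0,1],[0,0,0,0,0,0,1],[0,0,0,0,0,0,1],[0,0,0,0,0,0,1],[0,0,0,0,0,0,1],[0,0,0,0,0,0,1]], "force": 50}}

```text
time: 8.45
tool_pos: [546.8, -191.1, 6.5]
tcp_rot: [-180.0, -50.0, -176.1]
ft_force: [0.6, 0.5, 0.2]
finger_gap: 67.1
grip_force: 56.7
```

```bash
python3 st.py
```

```text
8.45 [ 546.8 -191.1    6.5] [-180.   -50.  -176.1] [ -15.2   65.3   42.9  -16.7  119.1 -110.9] 67.1 56.7 [0.6 0.5 0.2]
axes x [-0.641 -0.044  0.766] y [-0.068  0.998 -0.   ] z [-0.764 -0.052 -0.643]
```

Call:
{"method": "apply_moves", "body": {"targets": [[7.5,0,-6.5,0,0,0,1],[7.5,-0.8,-22,0,0,0,1],[7.5,-0.8,-22,0,0,0,1],[7.5,-0.8,-22,0,0,0,1],[3,-0.8,-18,0,0,0,1],[0,0,0,-0.107,0,0.09,1],[0,0,0,-0.107,0,0.09,1],[0,0,0,0,-0.14,0,1],[0,0,0,0,-0.14,0,1],[0,0,0,0,-0.14,0,1],[0,0,0,0,0,0,1]]}}

```text
time: 9.82
tool_pos: [593.3, -190.7, 91.8]
tcp_rot: [-180.0, -26.6, 167.9]
ft_force: [-0.3, -1.0, -1.7]
finger_gap: 67.3
grip_force: 56.4
```

```bash
python3 st.py 600 -195 95 180 40 168
```

```text
9.825 [ 593.3 -190.7   91.8] [-180.   -26.6  167.9] [-20.4  43.4  57.8  -3.8 105.1 -98.4] 67.3 56.4 [-0.3 -1.  -1.7]
axes x [-0.874  0.188  0.448] y [ 0.21   0.978 -0.   ] z [-0.438  0.094 -0.894]
tool shift to target [-5.3 -2.8 -6.2]
rotvec [-7.000e-04 -1.163e+00 -1.900e-03]
```

Call:
{"method": "apply_moves", "body": {"targets": [[-5,-2.8,-6,0,-0.145,0,1],[0,0,0,0,-0.145,0,1],[0,0,0,0,-0.145,0,1],[0,0,0,0,-0.145,0,1],[0,0,0,0,-0.145,0,1],[0,0,0,0,-0.145,0,1],[0,0,0,0,-0.145,0,1],[0,0,0,0,-0.145,0,1],[0,0,0,0,0,0,1],[0,0,0,0,0,0,1],[0,0,0,0,0,0,1]]}}

```text
time: 11.2
tool_pos: [604.6, -196.5, 95.9]
tcp_rot: [-179.9, 40.0, 168.0]
ft_force: [0.2, -0.8, -1.6]
finger_gap: 67.0
grip_force: 56.5
```

```bash
python3 st.py 600 -195 64 180 40 168;  python3 -c "
from h import *
im=grab('side','s2'); w=grab('wrist','w2')
cv2.imwrite('pics/s2w.png',np.hstack([cv2.resize(im[170:290,210:350],(420,360),interpolation=2),cv2.resize(w,(380,360))]))"
```

```text
11.2 [ 604.6 -196.5   95.9] [-179.9   40.   168. ] [ -28.7  -10.2  127.2   24.5   26.3 -125.2] 67.0 56.5 [ 0.2 -0.8 -1.6]
axes x [-0.75   0.159 -0.643] y [ 0.208  0.978 -0.001] z [ 0.628 -0.135 -0.766]
tool shift to target [24.2  0.5 21.4]
rotvec [-0.0014 -0.0002  0.0005]
```

View pics/s2w.png

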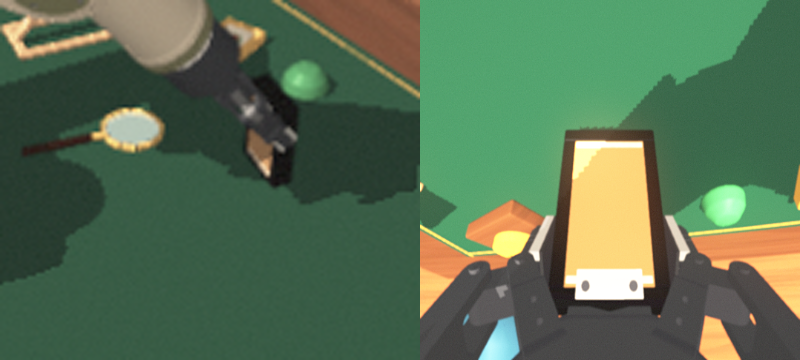

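The views show the picture upright in the grip with no slip: the wrist view is the same as at the grasp, and the hanger is at the top. I'll lower it to the desk.

Call:
{"method": "apply_moves", "body": {"targets": [[5.8,0,6.9,0,0,0,1],[5.8,0,6.9,0,0,0,1],[5.8,0,6.9,0,0,0,1],[5.8,0,6.9,0,0,0,1],[0,0,0,0,0,0,1],[0.6,0,0.8,0,0,0,1],[0.6,0,0.8,0,0,0,1],[0,0,0,0,0,0,1],[0,0,0,0,0,0,1]]}}

```text
time: 12.42
tool_pos: [601.9, -195.5, 55.2]
tcp_rot: [-180.0, 39.9, 167.9]
ft_force: [0.1, -0.1, -1.6]
finger_gap: 67.1
grip_force: 56.5
```

Call:
{"method": "apply_moves", "body": {"targets": [[0.6,0,0.8,0,0,0,1],[0.6,0,0.8,0,0,0,1],[0,0,0,0,0,0,1],[0,0,0,0,0,0,1]]}}

```text
time: 12.92
tool_pos: [603.4, -196.2, 55.1]
tcp_rot: [-179.9, 40.1, 167.9]
ft_force: [-2.0, 2.0, 7.6]
finger_gap: 67.1
grip_force: 57.7
```

Call:
{"method": "apply_moves", "body": {"targets": [[-0.4,0,-0.5,0,0,0,1],[0,0,0,0,0,0,1],[0,0,0,0,0,0,0],[0,0,0,0,0,0,0],[0,0,0,0,0,0,0],[0,0,0,0,0,0,0],[0,0,0,0,0,0,0]], "force": 20}}

```text
time: 13.8
tool_pos: [601.8, -195.5, 53.5]
tcp_rot: [-180.0, 39.9, 167.9]
ft_force: [-0.3, 1.1, -0.2]
finger_gap: 85.1
grip_force: 0.0
```

```bash
python3 st.py 600 -195 64 180 40 168;  python3 -c "
from h import *
im=grab('side','s3'); w=grab('wrist','w3')
cv2.imwrite('pics/s3w.png',np.hstack([cv2.resize(im[170:290,210:350],(420,360),interpolation=2),cv2.resize(w,(380,360))]))"
```

```text
13.8 [ 601.8 -195.5   53.5] [-180.    39.9  167.9] [ -28.8   -5.2  128.1   30.6   21.2 -131.8] 85.1 0.0 [-0.3  1.1 -0.2]
axes x [-0.75   0.16  -0.641] y [ 0.21   0.978 -0.   ] z [ 0.627 -0.135 -0.767]
tool shift to target [-5.3  0.1 -9.3]
rotvec [-0.0014 -0.002  -0.001 ]
```

View pics/s3w.png

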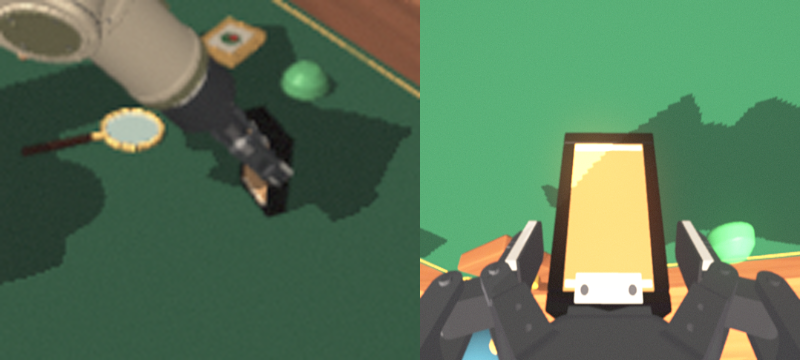

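The views show the picture standing upright on its own between the opened fingers. I'll back out and re-grasp it from above.

Call:
{"method": "apply_moves", "body": {"targets": [[0,0,-10,0,0,0,0],[0,0,-15,0,0,0,0],[0,0,-20,0,0,0,0],[0,0,-25,0,0,0,0],[0,0,-25,0,0,0,0],[0,0,-25,0,0,0,0],[0,0,0,0,0.1455,0,0],[0,0,0,0,0.1455,0,0],[0,0,0,0,0.1455,0,0],[0,0,0,0,0.1455,0,0],[0,0,0,0,0.1455,0,0],[0,0,0,0,0.1455,0,0],[0,0,0,0,0,0,0],[0,0,0,0,0,0,0]]}}

```text
time: 15.65
tool_pos: [526.4, -179.4, 145.9]
tcp_rot: [-180.0, -10.0, 167.9]
ft_force: [0.4, 0.1, 0.7]
finger_gap: 85.3
grip_force: 0.0
```

```bash
python3 st.py 597.5 -195 135 180 0 168; cat > w.py <<'E'
from h import *
import sys
im=grab('wrist',sys.argv[1]); c=load(sys.argv[1])[1]
print(proj(c,[[597.5,-195,100],[586,-193,100]]).round())
g=im.astype(int); 
m=((g.max(2)<50)*255).astype(np.uint8); 
cv2.imwrite('pics/m.png',m)
n,l,st,ce=cv2.connectedComponentsWithStats(m)
for i in range(1,n):
    if st[i,4]>150:
        k=cv2.findContours((l==i).astype(np.uint8),0,2)[0][0]; print(st[i].tolist(),cv2.boxPoints(cv2.minAreaRect(k)).round().tolist())
E
python3 w.py w4
```

```text
15.65 [ 526.4 -179.4  145.9] [-180.   -10.   167.9] [ -22.8   13.7   87.9   -1.9   88.2 -100.5] 85.3 0.0 [0.4 0.1 0.7]
axes x [-0.963  0.207  0.174] y [ 0.21   0.978 -0.001] z [-0.17   0.036 -0.985]
tool shift to target [-73.5  -0.4  -1.9]
rotvec [-0.0006 -0.1745 -0.0019]
[[254. 320.]
 [254. 304.]]
[208, 266, 20, 38, 259] [[208.0, 266.0], [227.0, 266.0], [227.0, 303.0], [208.0, 303.0]]
[207, 307, 95, 24, 1751] [[207.0, 307.0], [301.0, 307.0], [301.0, 330.0], [207.0, 330.0]]
```

Call:
{"method": "apply_moves", "body": {"targets": [[0,0,0,0,-0.0873,0,0],[0,0,0,0,-0.0873,0,0],[-24,0,0,0,0,0,0],[-24,0,0,0,0,0,0],[-24,0,0,0,0,0,0],[0,0,0,0,0,0,0],[0,0,0,0,0,0,0]]}}

```text
time: 16.58
tool_pos: [596.3, -194.4, 146.6]
tcp_rot: [-180.0, -0.0, 167.9]
ft_force: [-0.3, 0.5, -0.3]
finger_gap: 85.6
grip_force: 0.0
```

```bash
python3 st.py 597.5 -195 58 180 0 168; python3 w.py w5
```

```text
16.575 [ 596.3 -194.4  146.6] [-180.    -0.   167.9] [-2.270e+01  1.460e+01  8.620e+01 -1.000e-01  7.930e+01 -1.006e+02] 85.6 0.0 [-0.3  0.5 -0.3]
axes x [-0.978  0.21   0.   ] y [ 0.21   0.978 -0.001] z [-0.001 -0.001 -1.   ]
tool shift to target [-1.3 -0.3 88.6]
rotvec [-0.0008 -0.0005 -0.0019]
[[254. 208.]
 [254. 192.]]
[205, 201, 28, 23, 192] [[196.0, 214.0], [207.0, 201.0], [232.0, 222.0], [221.0, 235.0]]
[135, 250, 31, 57, 716] [[126.0, 295.0], [150.0, 246.0], [173.0, 258.0], [149.0, 306.0]]
[346, 271, 30, 37, 455] [[344.0, 275.0], [369.0, 263.0], [385.0, 295.0], [360.0, 307.0]]
[481, 345, 31, 39, 249] [[467.0, 358.0], [489.0, 343.0], [513.0, 378.0], [492.0, 393.0]]
```

Call:
{"method": "apply_moves", "body": {"targets": [[-1.2,0,20,0,0,0,0],[0,0,20,0,0,0,0],[0,0,20,0,0,0,0],[0,0,16,0,0,0,0],[0,0,12,0,0,0,0],[0,0,0,0,0,0,0],[0,0,0,0,0,0,0],[0,0,0,0,0,0,1],[0,0,0,0,0,0,1],[0,0,0,0,0,0,1],[0,0,0,0,0,0,1],[0,0,0,0,0,0,1],[0,0,0,0,0,0,1]], "force": 45}}

```text
time: 18.25
tool_pos: [599.0, -195.1, 58.8]
tcp_rot: [-179.9, 0.0, 167.9]
ft_force: [-0.7, 0.2, 6.2]
finger_gap: 67.6
grip_force: 51.3
```

```bash
python3 st.py 597.5 -195 58 180 0 168
```

```text
18.25 [ 599.  -195.1   58.8] [-179.9    0.   167.9] [-2.270e+01  2.000e+01  8.940e+01 -1.000e-01  7.060e+01 -1.006e+02] 67.6 51.3 [-0.7  0.2  6.2]
axes x [-0.978  0.21  -0.   ] y [ 0.21   0.978 -0.001] z [-0.    -0.001 -1.   ]
tool shift to target [ 1.5 -0.2  0.8]
rotvec [-0.001   0.0002 -0.0017]
```

Call:
{"method": "apply_moves", "body": {"targets": [[0,0,-8,0,0,0,1],[0,0,-25,0,0,0,1],[0,0,-35,0,0,0,1],[0,0,-40,0,0,0,1],[0,0,-40,0,0,0,1],[0,0,-32,0,0,0,1],[5,22,0,0,0,0,1],[10,44,0,0,0,0,1],[10,44,0,0,0,0,1],[10,44,0,0,0,0,1],[10,44,0,0,0,0,1],[10,44,0,0,0,0,1],[10,44,0,0,0,0,1],[10,44,0,0,0,0,1],[10,44,0,0,0,0,1],[5,22,0,0,0,-0.031,1],[0,0,0,0,0,0,1],[0,0,0,0,0,0,1]]}}

```text
time: 20.5
tool_pos: [593.1, 210.6, 236.8]
tcp_rot: [-179.9, -0.2, 169.7]
ft_force: [0.5, -1.1, -0.5]
finger_gap: 67.7
grip_force: 51.1
```

```bash
python3 st.py 592 211.7 215 180 25 169.8
```

```text
20.5 [593.1 210.6 236.8] [-179.9   -0.2  169.7] [ 14.9  12.1  79.6  -0.   88.5 -64.8] 67.7 51.1 [ 0.5 -1.1 -0.5]
axes x [-0.984  0.179  0.003] y [ 0.179  0.984 -0.002] z [-0.003 -0.001 -1.   ]
tool shift to target [ 1.2  0.9 21.8]
rotvec [-0.002  -0.4393 -0.0019]
```

Call:
{"method": "apply_moves", "body": {"targets": [[0,0,0,0,-0.11,0,1],[0,0,0,0,-0.11,0,1],[0,0,0,0,-0.11,0,1],[0,0,0,0,-0.109,0,1],[0,0,0,0,0,0,1],[0,0,0,0,0,0,1]]}}

```text
time: 21.25
tool_pos: [593.8, 210.6, 238.2]
tcp_rot: [-180.0, 25.0, 169.6]
ft_force: [-0.4, -0.1, -0.2]
finger_gap: 67.9
grip_force: 51.2
```

```bash
cat > tgt.py <<'E'
from h import *
from scipy.spatial.transform import Rotation as R
import sys
h=np.radians(-10.2); hv=np.array([np.cos(h),np.sin(h),0]); s,c=np.sin(np.radians(25)),np.cos(np.radians(25))
O=np.array([561.7,217.2,45])+75*hv; n=c*hv+[0,0,s]; m=-s*hv+[0,0,c]; y=np.array([-np.sin(h),np.cos(h),0])
st=sensors.sense(); M=R.from_euler('xyz',st['tcp_rot'],degrees=True).as_matrix(); d=st['tool_pos']-O
print(st['time'],"TCP in rest x,y,z",np.round([d@n,d@y,d@m],1),"F",st['ft_force'].round(1),"grip",round(st['grip_force'],1),round(st['finger_gap'],1))
x,up=map(float,sys.argv[1:3]); print("tool shift",np.round(M.T@(O+x*n+up*m-st['tool_pos']),1),"rotvec",R.from_matrix(M.T@np.c_[-n,y,-m]).as_rotvec().round(4))
E
python3 tgt.py 16.5 139
```

```text
21.25 TCP in rest x,y,z [ 43.4  -0.8 192.9] F [-0.4 -0.1 -0.2] grip 51.2 67.9
tool shift [26.8  0.8 54. ] rotvec [-0.0015 -0.0006 -0.0028]
```

```bash
cat > v.py <<'E'
from h import *
from scipy.spatial.transform import Rotation as R
import sys
im=grab('wrist',sys.argv[1]); _,c,st=load(sys.argv[1])
M=R.from_euler('xyz',st['tcp_rot'],degrees=True).as_matrix()
# back frame edge: tool x=+13.5 (back), bottom z=+58.8, top z=-41.2, y +-34
P=np.array([[13.5,-34,58.8],[13.5,34,58.8],[13.5,34,-41.2],[13.5,-34,-41.2]])@M.T+st['tool_pos']
print("pred",proj(c,P).round().tolist())
hs=cv2.cvtColor(im,cv2.COLOR_BGR2HSV); m=(((hs[...,0]>8)&(hs[...,0]<28)&(hs[...,1]>60)&(hs[...,2]>110))*255).astype(np.uint8)
n,l,s,ce=cv2.connectedComponentsWithStats(m)
for i in range(1,n):
    if s[i,4]>200: print("tan",s[i].tolist())
m=((im.max(2)<50)*255).astype(np.uint8); n,l,s,ce=cv2.connectedComponentsWithStats(m)
for i in range(1,n):
    if s[i,4]>200: print("dark",s[i].tolist())
E
python3 v.py w6
```

```text
pred [[205.0, 182.0], [304.0, 182.0], [345.0, 255.0], [165.0, 255.0]]
tan [210, 0, 91, 156, 5631]
tan [5, 17, 75, 81, 1343]
tan [389, 38, 100, 32, 343]
tan [412, 85, 65, 88, 820]
tan [140, 166, 61, 56, 1505]
tan [328, 180, 184, 52, 1964]
tan [195, 187, 122, 62, 4877]
tan [343, 225, 169, 115, 3611]
tan [0, 249, 148, 19, 533]
tan [0, 256, 143, 83, 3668]
tan [174, 308, 163, 31, 3399]
tan [78, 337, 56, 47, 1705]
tan [376, 337, 56, 47, 1696]
dark [0, 191, 372, 193, 30172]
dark [408, 288, 98, 96, 2994]
```

Call:
{"method": "apply_moves", "body": {"targets": [[13.4,0.8,0,0,0,0,1],[13.4,0,0,0,0,0,1],[0,0,20,0,0,0,1],[0,0,20,0,0,0,1],[0,0,14,0,0,0,1],[0,0,0,0,0,0,1],[0,0,0,0,0,0,1]]}}

```text
time: 22.18
tool_pos: [592.2, 212.6, 177.9]
tcp_rot: [-180.0, 25.1, 169.7]
ft_force: [-0.2, 0.0, -0.1]
finger_gap: 67.6
grip_force: 51.1
```

```bash
python3 tgt.py 16.5 66; python3 - <<'E'
from h import *
im=grab('side','s7'); grab('wrist','w7')
E
```

```text
22.175 TCP in rest x,y,z [ 16.1   0.9 139.1] F [-0.2  0.  -0.1] grip 51.1 67.6
tool shift [-0.3 -0.9 73.1] rotvec [-0.0009  0.0011 -0.0018]
```

Call:
{"method": "apply_moves", "body": {"targets": [[-0.3,-0.9,10,0,0,0,1],[0,0,12,0,0,0,1],[0,0,12,0,0,0,1],[0,0,8,0,0,0,1],[0,0,0,0,0,0,1],[0,0,0,0,0,0,1]]}}

```text
time: 23.02
tool_pos: [609.9, 208.4, 139.5]
tcp_rot: [-180.0, 25.0, 169.7]
ft_force: [1.1, 0.3, -2.1]
finger_gap: 67.4
grip_force: 51.1
```

```bash
python3 tgt.py 16.5 66
```

```text
23.025 TCP in rest x,y,z [16.4 -0.2 96.7] F [ 1.1  0.3 -2.1] grip 51.1 67.4
tool shift [-0.1  0.2 30.7] rotvec [-0.0011  0.0008 -0.0017]
```

Call:
{"method": "apply_moves", "body": {"targets": [[0,0,10,0,0,0,1],[0,0,10,0,0,0,1],[0,0,8,0,0,0,1],[0,0,4,0,0,0,1],[0,0,0,0,0,0,1],[0,0,0,0,0,0,1]]}}

```text
time: 23.78
tool_pos: [623.2, 205.9, 110.7]
tcp_rot: [-180.0, 25.1, 169.7]
ft_force: [-0.5, -0.2, -1.3]
finger_gap: 67.4
grip_force: 51.1
```

Call:
{"method": "apply_moves", "body": {"targets": [[0,0,1,0,0,0,1],[0,0,1,0,0,0,1],[0,0,0,0,0,0,1],[0,0,0,0,0,0,1]]}}

```text
time: 24.28
tool_pos: [623.9, 205.7, 108.6]
tcp_rot: [-180.0, 25.0, 169.7]
ft_force: [0.0, -0.6, -0.7]
finger_gap: 67.8
grip_force: 51.1
```

```bash
python3 tgt.py 16.5 59
```

```text
24.275 TCP in rest x,y,z [16.2 -0.3 62.6] F [ 0.  -0.6 -0.7] grip 51.1 67.8
tool shift [-0.3  0.3  3.6] rotvec [-0.0013  0.0006 -0.0016]
```

Call:
{"method": "apply_moves", "body": {"targets": [[0,0,1,0,0,0,1],[0,0,1,0,0,0,1],[0,0,1,0,0,0,1],[0,0,0,0,0,0,1],[0,0,0,0,0,0,1]]}}

```text
time: 24.9
tool_pos: [625.1, 205.5, 105.8]
tcp_rot: [-180.0, 25.0, 169.7]
ft_force: [0.5, -0.5, -0.3]
finger_gap: 67.0
grip_force: 51.3
```

Call:
{"method": "apply_moves", "body": {"targets": [[0,0,0.8,0,0,0,1],[0,0,0,0,0,0,1],[0,0,0,0,0,0,1]]}}

```text
time: 25.28
tool_pos: [625.4, 205.4, 105.7]
tcp_rot: [-180.0, 25.0, 169.7]
ft_force: [-4.8, -0.7, 4.9]
finger_gap: 67.6
grip_force: 52.0
```

Contact with the ledge. Now I'll ease it back against the uprights.

Call:
{"method": "apply_moves", "body": {"targets": [[1,0,0,0,0,0,1],[1,0,0,0,0,0,1],[0,0,0,0,0,0,1],[0,0,0,0,0,0,1]]}}

```text
time: 25.78
tool_pos: [624.3, 206.0, 105.2]
tcp_rot: [180.0, 25.1, 169.7]
ft_force: [-0.3, -1.1, 5.5]
finger_gap: 67.5
grip_force: 51.7
```

```bash
python3 tgt.py 16.5 59
```

```text
25.775 TCP in rest x,y,z [15.1  0.  59.3] F [-0.3 -1.1  5.5] grip 51.7 67.5
tool shift [-1.4 -0.   0.3] rotvec [-0.0005  0.0021 -0.0019]
```

Call:
{"method": "apply_moves", "body": {"targets": [[0.7,0,0,0,0,0,1],[0.7,0,0,0,0,0,1],[0,0,0,0,0,0,1],[0,0,0,0,0,0,1]]}}

```text
time: 26.28
tool_pos: [623.1, 206.3, 104.5]
tcp_rot: [180.0, 25.1, 169.7]
ft_force: [-0.1, 0.7, 5.7]
finger_gap: 67.8
grip_force: 52.0
```

```bash
python3 tgt.py 16.5 59
```

```text
26.275 TCP in rest x,y,z [13.6  0.1 59.3] F [-0.1  0.7  5.7] grip 52.0 67.8
tool shift [-2.9 -0.1  0.3] rotvec [-0.0004  0.002  -0.0019]
```

Call:
{"method": "apply_moves", "body": {"targets": [[0.7,0,0,0,0,0,1],[0.7,0,0,0,0,0,1],[0,0,0,0,0,0,1],[0,0,0,0,0,0,1]]}}

```text
time: 26.78
tool_pos: [622.2, 206.5, 104.1]
tcp_rot: [180.0, 25.2, 169.7]
ft_force: [5.7, -0.4, 4.7]
finger_gap: 67.6
grip_force: 51.3
```

```bash
python3 tgt.py 16.5 59
```

```text
26.775 TCP in rest x,y,z [12.7  0.2 59.3] F [ 5.7 -0.4  4.7] grip 51.3 67.6
tool shift [-3.8 -0.1  0.3] rotvec [-0.0002  0.0028 -0.0018]
```

Contact with the uprights too. I'll release and back out along the slope.

Call:
{"method": "apply_moves", "body": {"targets": [[-0.3,0,-0.2,0,0,0,1],[0,0,0,0,0,0,1],[0,0,0,0,0,0,0],[0,0,0,0,0,0,0],[0,0,0,0,0,0,0],[0,0,0,0,0,0,0],[0,0,0,0,0,0,0],[0,0,-8,0,0,0,0],[0,0,-15,0,0,0,0],[0,0,-25,0,0,0,0],[0,0,-30,0,0,0,0],[0,0,-30,0,0,0,0],[0,0,-30,0,0,0,0],[0,0,0,0,0,0,0],[0,0,0,0,0,0,0],[0,0,0,0,0,0,0]], "force": 20}}

```text
time: 28.78
tool_pos: [563.4, 216.2, 226.8]
tcp_rot: [-179.9, 24.9, 169.7]
ft_force: [-0.5, -0.6, 0.2]
finger_gap: 85.5
grip_force: 0.0
```

```bash
python3 tgt.py 16.5 59; python3 -c "
from h import *
a=grab('side','f1'); t=grab('top','f2'); w=grab('wrist','f3')
z=lambda i,x,y:cv2.resize(i[y:y+90,x:x+90],(400,300),interpolation=cv2.INTER_CUBIC)
cv2.imwrite('pics/fin.png',np.vstack([np.hstack([z(a,190,120),z(t,150,140)]),np.hstack([cv2.resize(w,(400,300)),cv2.resize(a,(400,300))])]))
_,c,_=load('f3')
h=np.radians(-10.2); hv=np.array([np.cos(h),np.sin(h),0]); s,k=np.sin(np.radians(25)),np.cos(np.radians(25))
O=np.array([561.7,217.2,45])+75*hv; n=k*hv+[0,0,s]; m=-s*hv+[0,0,k]; y=np.array([-np.sin(h),np.cos(h),0])
print('pred back/front top corners wrist',proj(c,[O+x*n+yy*y+100*m for x in(0,24) for yy in(-34,34)]).round(1).tolist())"
```

```text
28.775 TCP in rest x,y,z [ 10.5  -0.6 195.6] F [-0.5 -0.6  0.2] grip 0.0 85.5
tool shift [ -6.2   1.  136.6] rotvec [-0.0025 -0.0013 -0.0013]
pred back/front top corners wrist [[213.8, 172.6], [297.9, 172.6], [214.9, 200.6], [296.8, 200.6]]
```

View pics/fin.png

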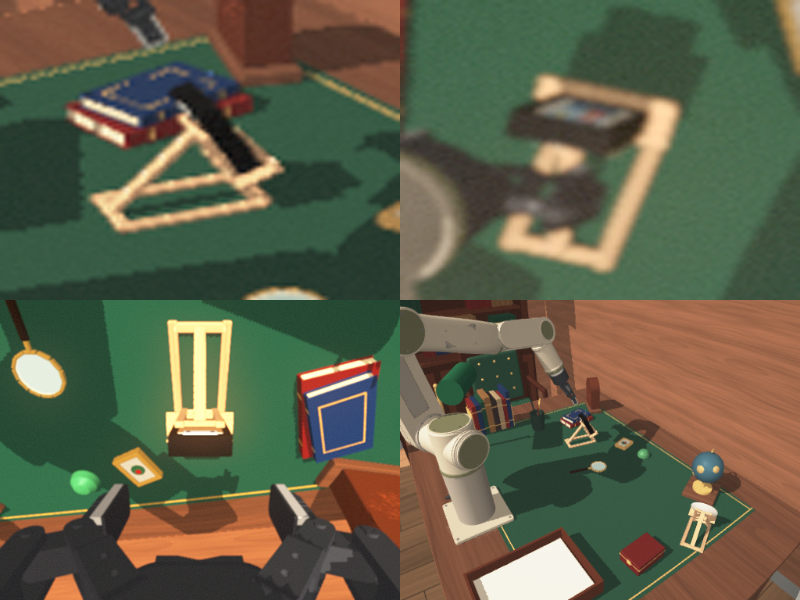

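The final views show the picture leaning flat on both uprights with its foot on the ledge. It faces out and is centred: the top-face corners in the wrist view match the prediction. The other objects haven't moved.

```bash
python3 -c "
from bench import r
print(r.hand_in())"
```

```text
the job is handed in; nothing more can be done
None
```

The picture is on the easel, right way up, facing out and centred, with its foot on the ledge and its back on both uprights; I handed the job in at about 29 s, and the judge returned no verdict.

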